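Thread the pivot rod through a swing-tray caddy

ROBOT

A 6-joint arm with a two-finger parallel gripper is mounted at the origin on the work surface. World frame = base frame: x ahead of the robot, y to its left, z up, the work surface at z = 0. Lengths are in mm, angles in rad, forces in N, time in s.
With the tool pointing down it reaches from about 275 to 750 mm from the base axis. Payload 10.2 kg.
Tool frame: the origin (TCP) lies at the very end of the fingers, on their centre line; the grasp point (between the pads) lies 19 mm behind it; z points along the fingers, y is the line along which they close (so a half turn about z gives the same grasp; the last joint's range is limited). The gripper opens to 85 mm and grips with 20 to 120 N. Pads are 22 mm wide; open, the fingers measure 114 mm over their backs; the gripper's body (76 mm by 85 mm) begins 54 mm behind the grasp point. The pads swing forward as they close: fully open they stand 13 mm farther back than shut.
Start: joints at [1.023, 0.313, 1.498, -0, 1.331, -0.223], TCP at [167.55, 497.552, 231.294] pointing down, gripper open.
Joint ranges: [-2.94, 2.94], [-0.97, 2.17], [0.19, 2.56], [-1.23, 4.37], [0.02, 3.11], [-2.88, 2.88]. Speed limits (rad/s): [2.39, 2.39, 3.01, 3.14, 3.14, 3.14].

INTERFACE

Orientations are given as a unit quaternion [w, x, y, z].
In Python, from rig import ctrl gives the robot as it stands.
- The arm moves only by the tool step_arm, never from a script. Its argument "increments" is a list of rows, each a list of 3 entries, a list of its own where there are three numbers: the shift along the tool's x, y, z in cm, then the turn, a rotation vector about the tool's x, y, z in degrees, then the opening in per cent of the stroke, from 0 (shut) to 100 (fully open). A call has 1 to 8 rows; each row is the pose to reach, as a shift and turn from the pose commanded when the call began, along the tool's axes at that moment; what a row does not reach only later rows make up. A row lasts 1/8 s, in which the tool goes at most 62.5 mm and 10.7 degrees, less where a joint would pass 70% of its speed; a pose out of reach is approached as far as the arm can. A call with a gripper value outside its range is refused whole. The fingers move at their own pace and stop on an object; "squeeze" is the grip in N (left out, the last holds). Time passes only in rows, so rows that repeat a pose let the fingers close. It gives the time, the measured TCP pose, the force, the opening and the grip force at its end, in the units of the state.
- ctrl.sense(): the state, without advancing time (a new reading comes with each control period).
- ctrl.capture(name): name is "scene" or "top"; returns a dict with "img" (384x512x3 uint8, red, green, blue), "fx", "fy", "cx", "cy" (pixels), "extrinsics" (4x4, takes a point from camera to world coordinates). Camera axes: x right, y down, z forward; pixel columns grow to the right and rows downward; lengths in mm; the calibration is good to about 2 mm. A picture is of the moment at which its call begins. There is no depth.
- ctrl.finish_job(): hands the job in; it is judged then, once.
The state is a dict: "time_s": time; "joints": joint angles; "dq": joint speeds; "tau": joint torques, N m; "eef_pos": TCP position; "ee_rot": TCP orientation; "force": force on the tool from outside, world axes, zero at the start; "wrist_torque": the same for the moment, N m; "grip_width": opening from 0.0 (shut) to 1.0 (fully open); "grip_force": force on a finger pad.
Only numpy, scipy, OpenCV 4.12 (cv2) and the standard library are available. Lean on these libraries where they do the work, as an engineer would, in place of code of your own. Each camera call takes 0.05 s, during which the arm holds its last target. There are 200 camera calls.

TASK

The three loose trays of the bath caddy are stacked on their fixed base with their pivot holes out of line. Take the steel pivot rod out of the toothbrush holder and pass it down through all three trays into the anchor hole hidden in the base's window, feeling for it and bringing the holes into line, until the collar sits flat on the top tray; then let go. Work gently, as hard pressing or pushing cracks the plastic, and leave the other things on the ledge where they are.

Things in the scene. Friction and masses are not known exactly. Their poses are not given: they have to be found in the camera images.
- tray_top_hole (a point): Axis of the top tray's pivot hole at the tray's top face, 86 mm above the ledge. The three trays are alike: white plastic, 140 x 84 mm, 24 mm high, 0.09 to 0.17 kg. One end is a solid block 48 mm long; through it, 24 mm from the end face and midway across, goes a straight 9 mm round hole, 24 mm long. The rest is an open tray, walls 4 mm. z up, x from the hole towards the open end.
- tray_mid_hole (a point): Axis of the middle tray's pivot hole at that tray's top face, 62 mm above the ledge. Tray and axes as for tray_top_hole. The trays lie flat and loose on one another and slide and turn on light pushes; a lower tray shows only where it juts out from under those above.
- tray_low_hole (a point): Axis of the bottom tray's pivot hole at that tray's top face, 38 mm above the ledge. Tray and axes as for tray_top_hole. Each tray's hole starts up to 10 mm off the window's middle, each its own way, and each tray is turned up to 0.25 rad from the base. The trays slide easily on one another; the base's rubber holds the bottom one better.
- window (a point): Middle of the round 38 mm window in the pivot end of the caddy's fixed, rubber-topped base, at its top, 14 mm above the ledge. Base outline and axes as for the trays. In it, level with the top, sits a fixed eccentric steel anchor, 26 mm square. Its round blind hole, 9 mm wide, 12 mm deep, no lead-in, is about 3 to 4 mm off the window's middle, in a new direction each time: feel for it.
- rod_grip (a point): Centre of the pivot rod's plain steel handle, 20 mm across, 46 mm long, upright; z up along the rod. Below the handle a flat collar 28 mm across, 4 mm thick, then an 8 mm rod whose lowest 1.5 mm taper to 6.8 mm. 0.1 kg in all. It starts upright in the toothbrush holder with its collar resting on the holder's top, 100 mm above the ledge.
- rod_collar (a point): Middle of the underside of the rod's collar, 28 mm below rod_grip on the rod's axis.
- rod_tip (a point): The lower end of the rod, 83 mm below rod_collar (111 mm below rod_grip) on its axis.
- holder: Grey plastic toothbrush holder, 66 by 106 mm over its foot and 100 mm high, fixed to the ledge; origin at the middle of its underside. Its top has three 14 mm holes in a row along its y axis, 30 mm apart; the rod hangs in the middle one.
- lota: Bystander: round-bellied steel lota, 100 mm across, 104 mm high; origin at the middle of its underside, as for all bystanders.
- saucer: Bystander: blue ceramic soap saucer 120 mm across, 22 mm high, with a bar of soap in it.
- comb: Bystander: wooden comb 150 by 48 mm, 6 mm thick, lying flat.
- toothbrush: Bystander: plastic toothbrush, 180 mm long, lying flat.
- scrubber: Bystander: brick-coloured foot scrubber, 85 by 50 by 32 mm.
- oil_bottle: Bystander: small glass oil bottle, 52 mm across, 120 mm high.
- tumbler: Bystander: steel tumbler, 72 mm across, 90 mm high.
Things that resemble listed ones, but are neither listed nor needed, are in the scene too. Of the things that look like the part that bears window, the middle-sized one is meant. Of the things that look like the part that bears rod_grip, the smallest one is meant.

How it is judged (in metres and radians):
On the way, in this order (a step that is already met when the one before it is completed fails the run):
1. the rod is drawn clear of the holder (height (world z) of rod_tip above 0.105 m), for 0.1 s.
2. the rod has entered the top tray (horizontal distance between rod_tip and tray_top_hole below 0.006 m and z of rod_tip in the frame of tray_top_hole below -0.006 m), for 0.1 s.
At the end, for the whole second after the job is handed in: Rod upright (0.04 rad) through all three trays, released, at rest: tip 8 mm or more below the base's top, within 6.5 mm of the window's middle (only the anchor's hole allows it); collar within 2.5 mm of the top tray; every tray flat (0.03 rad), its hole within 3 mm of the rod (horizontal distance between rod_tip and window below 0.0065 m and z of rod_tip in the frame of window below -0.008 m and z of rod_collar in the frame of tray_top_hole below 0.0025 m and angle between rod_tip's own z axis and vertical below 0.04 rad and horizontal distance between each of tray_low_hole, tray_mid_hole, tray_top_hole and rod_collar below 0.003 m and angle between each of tray_low_hole, tray_mid_hole, tray_top_hole's own z axis and vertical below 0.03 rad and linear speed of rod below 0.02 m/s); the robot touches nothing.
It fails at once if the rod presses or pushes a tray, the base or the anchor with more than 25 N (contact force between rod and tray_low above 25 N or contact force between rod and tray_mid above 25 N or contact force between rod and tray_top above 25 N or contact force between rod and caddy_base above 25 N or contact force between rod and anchor above 25 N).
It fails at once if the gripper or arm pushes a tray with more than 25 N (contact force between any of the arm, the fingers and tray_low above 25 N or contact force between any of the arm, the fingers and tray_mid above 25 N or contact force between any of the arm, the fingers and tray_top above 25 N).
It fails at once if another thing on the ledge is moved by more than 25 mm (distance of any of lota, saucer, comb, toothbrush, scrubber, oil_bottle, tumbler from where it was at the start of the episode above 0.025 m).
It also fails if it takes over 69 s, if anything falls off the work surface, if the arm or the gripper's body presses on something with over 40 N, if the wrist force passes 120 N, or if a joint passes its speed limit or range.

## Working session

There is one attempt and no reset: what is moved stays moved. The work goes in short steps, Python scripts to look and compute and a tool call to move; the robot and the scene stay as the last step left them, time stands still between calls to the robot, and variables do not carry over. Pictures are saved under pics/ and viewed, at most 10 in all, crops included, and the job is handed in when it is done.

Besides the shell and the picture viewer there is one more tool, called after ">>>" by a JSON object that holds its "fn" and its "kwargs", one argument or row to a line. step_arm: Moves the arm, as the interface text tells. Its arguments: {"type":"object","properties":{"increments":{"type":"array"},"squeeze":{"type":"number"}},"required":["increments"]}

```bash
mkdir -p pics; ls; python3 - <<'E'
from rig import ctrl
import cv2,pickle
d={}
for n in("scene","top"):
    c=ctrl.capture(n);d[n]=c
    cv2.imwrite(f"pics/{n}0.png",cv2.resize(c["img"][:,:,::-1],(800,600),interpolation=cv2.INTER_CUBIC))
    print(n,c["fx"],c["cx"],c["cy"],c["extrinsics"])
pickle.dump(d,open("d0.pkl","wb"))
print(ctrl.sense())
E
```

```text
pics
scene 420.2144473238856 252.60000184947475 190.768066312 [[ 7.57399109e-01  3.62574500e-01 -5.43034366e-01  1.13953440e+03]
 [ 6.52762170e-01 -4.40513648e-01  6.16319134e-01 -6.53909718e+02]
 [-1.57524481e-02 -8.21271854e-01 -5.70319562e-01  7.05422174e+02]
 [ 0.00000000e+00  0.00000000e+00  0.00000000e+00  1.00000000e+00]]
top 431.84119197116684 251.66942337520211 188.8315661303248 [[ 1.33532760e-02 -9.95757155e-01  9.10460268e-02  4.63868008e+02]
 [-9.99782719e-01 -1.18385238e-02  1.71570345e-02 -1.38410944e+01]
 [-1.60063893e-02 -9.12553469e-02 -9.95698879e-01  1.27593783e+03]
 [ 0.00000000e+00  0.00000000e+00  0.00000000e+00  1.00000000e+00]]
{'time_s': 0.1, 'joints': array([ 1.02259112e+00,  3.13399081e-01,  1.49839513e+00,  6.85392738e-06,
        1.33102700e+00, -2.23363497e-01]), 'dq': array([ 0.00031071, -0.00177163, -0.00275247, -0.00166392,  0.0004175 ,
       -0.00064816]), 'tau': array([ 1.83916331e-03, -4.12901759e+01, -2.60147059e+01, -2.33993351e-04,
        3.06401344e-03,  2.20572582e-05]), 'eef_pos': array([167.41705161, 497.32810599, 230.77693138]), 'ee_rot': array([-2.34227058e-04,  1.61708447e-01,  9.86838386e-01, -5.67876038e-04]), 'force': array([ 0.3001708 , -0.0340985 , -0.41812438]), 'wrist_torque': array([0.04166758, 0.0266087 , 0.0636948 ]), 'grip_force': 0.0, 'grip_width': 0.9984115916903235}
```

View pics/scene0.png

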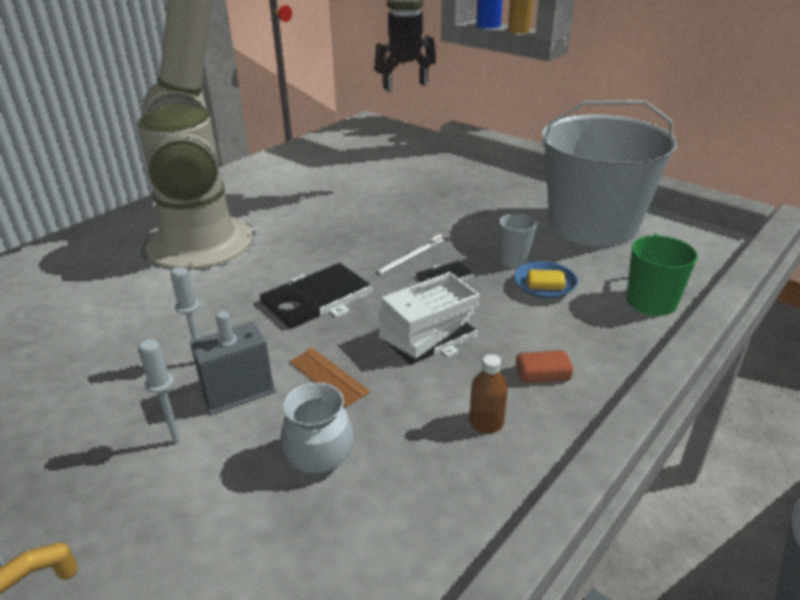

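View pics/top0.png

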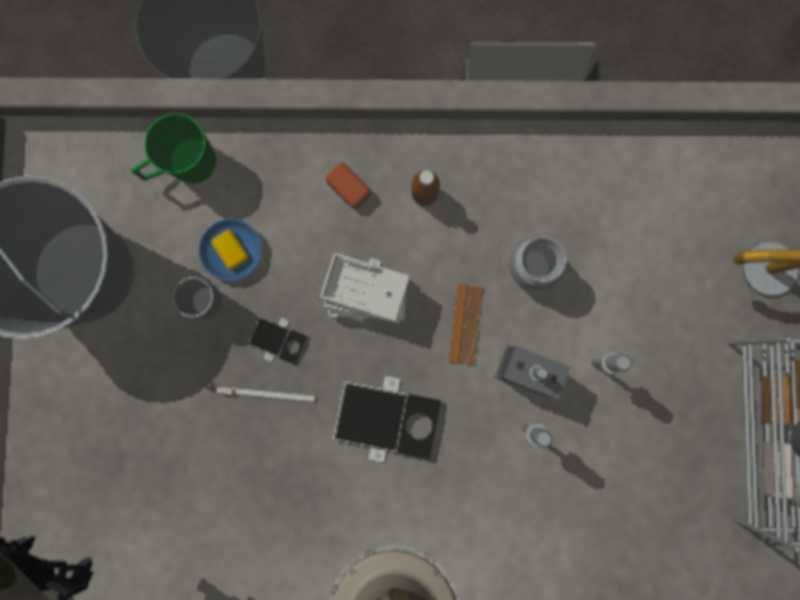

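The scene view shows the holder with the rod at (235,350), two larger decoy rods beside it, and the tray stack at (428,315). In the top view the stack hole is at (390,294), the rod handle at (541,373), and the decoy bases at (280,340) and (390,420). I'll zoom in next.

```bash
python3 - <<'E'
import cv2,pickle,numpy as np
d=pickle.load(open("d0.pkl","rb"))
a=d["top"]["img"][155:215,195:275,::-1]   # 60x80
b=d["scene"]["img"][168:236,235:315,::-1]
a=cv2.resize(a,(800,600),interpolation=cv2.INTER_CUBIC)
b=cv2.resize(b,(800,680),interpolation=cv2.INTER_CUBIC)[:600]
cv2.imwrite("pics/a1.png",a);cv2.imwrite("pics/b1.png",b)
E
```

```text
(no output)
```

View pics/a1.png

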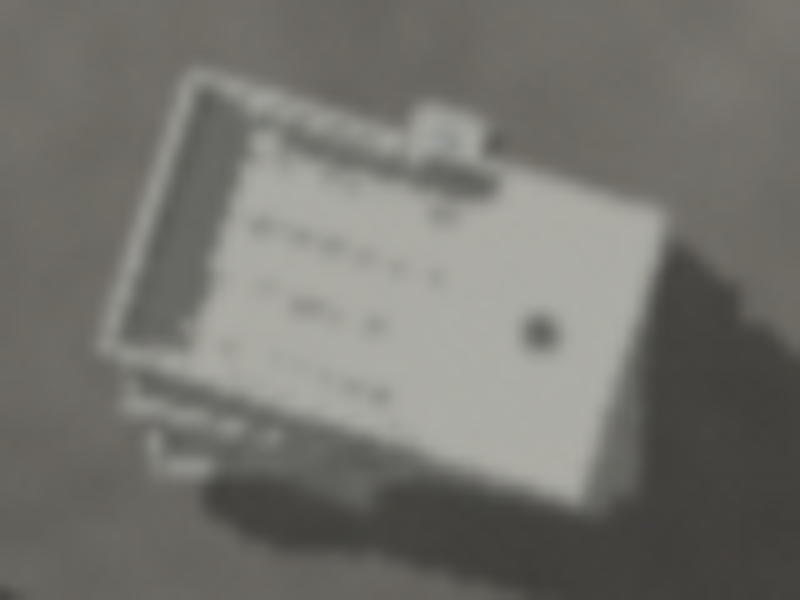

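View pics/b1.png

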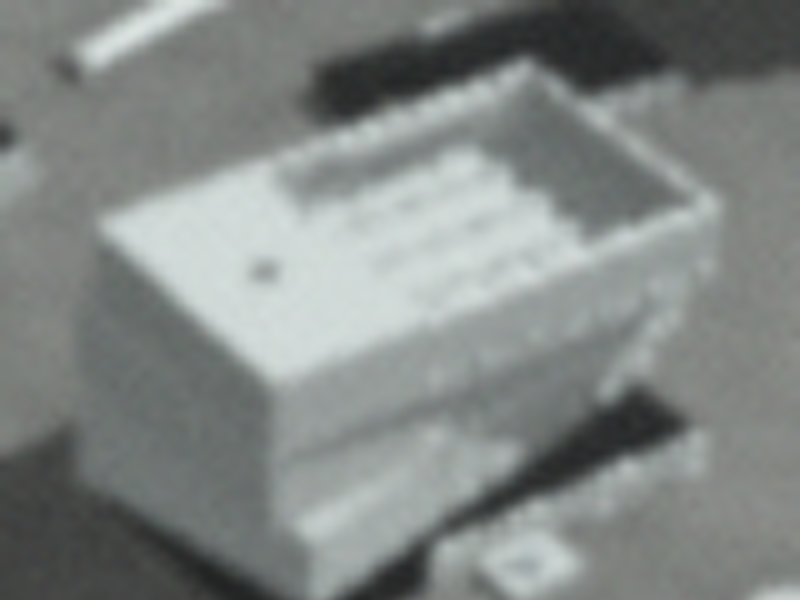

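The crops show the top tray's hole at crop (540,333) in the top view and (265,270) in the scene view. The base's near edge and tab are at scene crop (530,565), and the low tray's corner is at about (305,525). Next I'll compute positions.

```bash
cat > h.py <<'E'
import numpy as np,cv2,pickle
def ray(c,p):
    E=c["extrinsics"]; d=E[:3,:3]@np.array([(p[0]-c["cx"])/c["fx"],(p[1]-c["cy"])/c["fy"],1]); return E[:3,3],d
def plane(c,p,z):
    o,d=ray(c,p); return (o+d*(z-o[2])/d[2])
def tri(c1,p1,c2,p2):
    o1,d1=ray(c1,p1);o2,d2=ray(c2,p2)
    s=np.linalg.lstsq(np.c_[d1,-d2],o2-o1,rcond=None)[0]
    a,b=o1+d1*s[0],o2+d2*s[1]; return (a+b)/2,np.linalg.norm(a-b)
def proj(c,X):
    E=c["extrinsics"]; q=E[:3,:3].T@(np.asarray(X,float)-E[:3,3]); return np.array([c["fx"]*q[0]/q[2]+c["cx"],c["fy"]*q[1]/q[2]+c["cy"]])
def dark(c,p,r=5):
    "weighted dark centroid near p, floats, pixel-centre coords"
    g=cv2.cvtColor(c["img"],cv2.COLOR_RGB2GRAY).astype(float); u,v=int(round(p[0])),int(round(p[1]))
    w=g[v-r:v+r+1,u-r:u+r+1]; k=np.clip(np.median(w)-12-w,0,None); Y,X=np.mgrid[v-r:v+r+1,u-r:u+r+1]
    return np.array([(k*X).sum(),(k*Y).sum()])/k.sum()
E
python3 - <<'E'
from h import *
np.set_printoptions(precision=1,suppress=True)
d=pickle.load(open("d0.pkl","rb"));T,S=d["top"],d["scene"]
ta=lambda x,y:np.array([195+x/10-.5,155+y/10-.5]); sa=lambda x,y:np.array([235+x/10-.5,168+y/10-.5])
ht=dark(T,ta(540,333),3);hs=dark(S,sa(265,270),2)
print("hole",ht,hs,plane(T,ht,86),plane(S,hs,86),tri(T,ht,S,hs))
print("top corners T",*[plane(T,ta(*p),86)[:2] for p in[(195,70),(665,210),(590,500),(105,350)]])
print("top corners S",*[plane(S,sa(*p),86)[:2] for p in[(530,60),(715,205),(275,382),(100,222)]])
print("low front corner S z38",plane(S,sa(305,525),38)[:2],"z14",plane(S,sa(312,598),14)[:2],"low edge pt",plane(S,sa(520,445),38)[:2])
print("mid edge z62",plane(S,sa(280,463),62)[:2],plane(S,sa(650,310),62)[:2])
print("base edge z14",plane(S,sa(440,545),14)[:2],plane(S,sa(700,440),14)[:2])
print("tab T z8",plane(T,ta(450,130),8)[:2],"S",plane(S,sa(530,565),8)[:2])
f=.64
print("rod top",tri(T,(540*f,373*f),S,(224*f,317*f)),plane(T,(540*f,373*f),151))
print("holder top corners z100",*[plane(T,(x*f,y*f),100)[:2] for x,y in[(508,346),(570,365),(562,397),(498,376)]])
print("decoys",tri(T,(617*f,363*f),S,(151*f,345*f)),tri(T,(540*f,436*f),S,(181*f,272*f)))
# decoy large base tabs/geometry
print("big base",*[plane(T,(x*f,y*f),14)[:2] for x,y in[(345,383),(441,397),(436,461),(334,441),(391,382),(377,455),(419,427)]])
E
```

```text
hole [248.6 187.8] [261.  194.6] [575.3  15.3  86. ] [577.6  16.1  86. ] (array([576.2,  16.1,  85.2]), np.float64(2.204167296900392))
top corners T [647.9 112.7] [610.1 -18.7] [529.3   1. ] [569.3 136. ]
top corners S [569.5 139.1] [648.8 113.3] [609.6 -18.6] [530.3   5.8]
low front corner S z38 [612.9 -10.9] z14 [614.2  -9.7] low edge pt [634.8  50.1]
mid edge z62 [611.5 -19. ] [644.4  92.4]
base edge z14 [626.3  28.2] [652.5 107.9]
tab T z8 [642.9  44.9] S [644.9  42.5]
rod top (array([ 440.9, -239.6,  141.2]), np.float64(2.2450153053344377)) [ 440.4 -238.5  151. ]
holder top corners z100 [ 485.1 -193.7] [ 453.7 -300.4] [ 398.8 -286.2] [ 433.2 -176.4]
decoys (array([ 457.8, -359.9,  172.3]), np.float64(2.8458606777777606)) (array([ 340. , -233.8,  175.2]), np.float64(1.8731359272772785))
big base [414.1  95.3] [390.9 -83. ] [274.4 -74.7] [307.7 113.5] [417.1   9.9] [283.5  33.8] [335.5 -42.9]
```

>>> {"fn": "step_arm", "kwargs": {
  "increments": [
    [[-49.4, -61.1, 0], [0, 0, -18.6], 60],
    [[-49.4, -61.1, 0], [0, 0, -18.6], 60],
    [[-49.4, -61.1, 0], [0, 0, -18.6], 60],
    [[-49.4, -61.1, 0], [0, 0, -18.6], 60],
    [[-49.4, -61.1, 0], [0, 0, -18.6], 60],
    [[-49.4, -61.1, 0], [0, 0, -18.6], 60],
    [[-49.4, -61.1, 0], [0, 0, -18.6], 60],
    [[-49.4, -61.1, 0], [0, 0, -18.6], 60]
  ],
  "squeeze": 40
}}

```text
time_s: 1.1
eef_pos: [340.4, 30.1, 231.5]
ee_rot: [0.0, 0.0, 1.0, -0.0]
force: [1.5, 1.2, -0.4]
grip_width: 0.601
grip_force: 0.0
```

```bash
python3 - <<'E'
from h import *
np.set_printoptions(precision=1,suppress=True)
d=pickle.load(open("d0.pkl","rb"));T,S=d["top"],d["scene"]
ta=lambda x,y:np.array([195+x/10-.5,155+y/10-.5])
print(*[plane(T,ta(*p),z)[:2] for p,z in[((122,405),62),((152,465),38),((240,435),62),((210,465),38)]])
from rig import ctrl; s=ctrl.sense(); print(s["time_s"],s["eef_pos"],s["ee_rot"])
E
```

```text
[555.9 133.9] [540.5 127.7] [547.8 100.3] [540.7 111. ]
1.1 [340.4  30.1 231.5] [ 0.  0.  1. -0.]
```

>>> {"fn": "step_arm", "kwargs": {
  "increments": [
    [[-10.06, -26.9, 0], [0, 0, 0], 60],
    [[-10.06, -26.9, 0], [0, 0, 0], 60],
    [[-10.06, -26.9, 0], [0, 0, 0], 60],
    [[-10.06, -26.9, 0], [0, 0, 0], 60],
    [[-10.06, -26.9, 0], [0, 0, 0], 60],
    [[-10.06, -26.9, 0], [0, 0, 0], 60],
    [[-10.06, -26.9, 4.0], [0, 0, 0], 60],
    [[-10.06, -26.9, 4.0], [0, 0, 0], 60]
  ]
}}

```text
time_s: 2.1
eef_pos: [439.6, -235.2, 189.5]
ee_rot: [-0.002, -0.0, 1.0, 0.002]
force: [0.8, -0.3, -0.1]
grip_width: 0.6
grip_force: 0.0
```

```bash
python3 - <<'E'
from h import *
from rig import ctrl
c=ctrl.capture("scene"); t=ctrl.capture("top")
a=cv2.resize(c["img"][150:270,90:190,::-1],(500,600),interpolation=cv2.INTER_CUBIC)
b=cv2.resize(t["img"][200:290,310:360,::-1],(300,540),interpolation=cv2.INTER_CUBIC)
im=np.zeros((600,800,3),np.uint8);im[:,:500]=a;im[:540,500:]=b
cv2.imwrite("pics/c.png",im);print(ctrl.sense()["eef_pos"])
E
```

```text
[ 440.96993732 -236.42894926  192.42748731]
```

View pics/c.png

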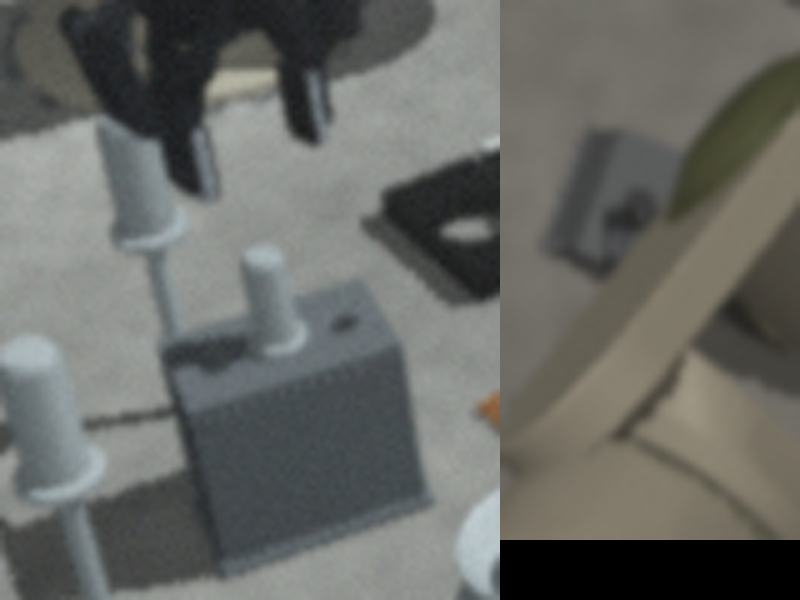

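The fingers are astride the handle: fingertips at (200,200) and (315,140), handle top at (263,255). I'll go down and grip.

>>> {"fn": "step_arm", "kwargs": {
  "increments": [
    [[0, 0, 3], [0, 0, 0], 60],
    [[0, 0, 6], [0, 0, 0], 60],
    [[0, 0, 7.8], [0, 0, 0], 60],
    [[0, 0, 7.8], [0, 0, 0], 60],
    [[0, 0, 7.8], [0, 0, 0], 15],
    [[0, 0, 7.8], [0, 0, 0], 15],
    [[0, 0, 7.8], [0, 0, 0], 15],
    [[0, 0, 7.8], [0, 0, 0], 15]
  ],
  "squeeze": 60
}}

```text
time_s: 3.2
eef_pos: [441.8, -239.1, 115.1]
ee_rot: [0.002, 0.0, 1.0, -0.003]
force: [0.3, -8.2, 1.4]
grip_width: 0.219
grip_force: 58.3
```

>>> {"fn": "step_arm", "kwargs": {
  "increments": [
    [[0, 0, -4], [0, 0, 0], 15],
    [[0, 0, -8], [0, 0, 0], 15],
    [[0, 0, -12], [0, 0, 0], 15],
    [[0, 0, -12], [0, 0, 0], 15],
    [[-6, 12, -12], [0, 0, 0], 15],
    [[-13.45, 20, -12], [0, 0, 0], 15],
    [[-13.45, 25.5, -12], [0, 0, 0], 15],
    [[-13.45, 25.5, -12], [0, 0, 0], 15]
  ]
}}

```text
time_s: 4.2
eef_pos: [559.1, -15.4, 232.6]
ee_rot: [-0.001, 0.0, 1.0, 0.0]
force: [0.9, -0.5, -1.9]
grip_width: 0.213
grip_force: 58.5
```

>>> {"fn": "step_arm", "kwargs": {
  "increments": [
    [[0, 0, 0], [0, 0, 0], 15],
    [[0, 0, 1], [0, 0, 0], 15],
    [[0, 0, 2], [0, 0, 0], 15],
    [[0, 0, 3], [0, 0, 0], 15],
    [[0, 0, 3], [0, 0, 0], 15],
    [[0, 0, 3], [0, 0, 0], 15]
  ]
}}

```text
time_s: 4.95
eef_pos: [558.9, -17.7, 203.6]
ee_rot: [0.0, 0.0, 1.0, -0.0]
force: [0.5, -0.4, -0.7]
grip_width: 0.21
grip_force: 58.6
```

```bash
python3 - <<'E'
from h import *
from rig import ctrl
s=ctrl.sense();print(s["eef_pos"],s["ee_rot"],s["force"],s["grip_width"])
c=ctrl.capture("scene");t=ctrl.capture("top");pickle.dump({"scene":c,"top":t},open("d1.pkl","wb"))
print(proj(c,s["eef_pos"]),proj(c,s["eef_pos"]-[0,0,98]))
a=cv2.resize(c["img"][110:230,210:310,::-1],(500,600),interpolation=cv2.INTER_CUBIC)
b=cv2.resize(t["img"][160:220,215:265,::-1],(300,360),interpolation=cv2.INTER_CUBIC)
im=np.zeros((600,800,3),np.uint8);im[:,:500]=a;im[:360,500:]=b
cv2.imwrite("pics/e.png",im)
E
```

```text
[558.86754056 -17.69637731 203.60491961] [ 2.34684400e-04  3.08058310e-04  9.99999924e-01 -3.75831774e-05] [ 0.45182148 -0.37948117 -0.73496892] 0.20975845600213738
[245.58152741 157.49897612] [246.57338423 191.49571888]
```

View pics/e.png

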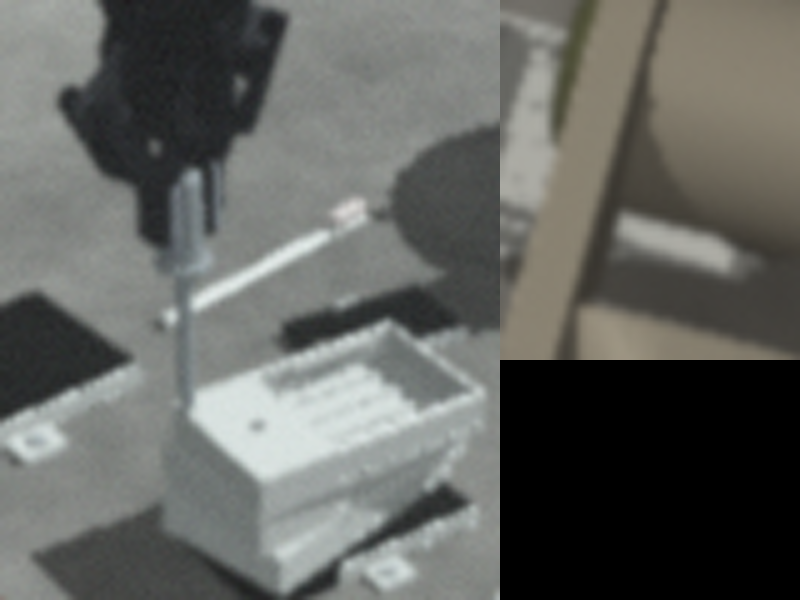

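The scene view shows the rod upright in the grip, with its tip at crop (187,408), about where predicted, and the hole at (257,426). I'll check tilt and tip at subpixel level, then move.

```bash
cat >> h.py <<'E'
def rodcols(c,bg,rows,u0,w=6):
    "rod centre column per row by difference from background image"
    out=[]
    a=c["img"].astype(float);b=bg["img"].astype(float)
    for v in rows:
        k=np.abs(a[v]-b[v]).sum(1)[u0-w:u0+w+1]; k=np.clip(k-25,0,None); X=np.arange(u0-w,u0+w+1)
        out.append((k*X).sum()/max(k.sum(),1e-9))
    return np.array(out)
E
python3 - <<'E'
from h import *
np.set_printoptions(precision=2,suppress=True)
d0=pickle.load(open("d0.pkl","rb"))["scene"];c=pickle.load(open("d1.pkl","rb"))["scene"]
rows=np.arange(166,191,2);o=rodcols(c,d0,rows,246)
P=[proj(c,[558.87,-17.7,z]) for z in range(185,100,-1)];P=np.array(P)
e=np.interp(rows,P[:,1],P[:,0]);print(o,e,o-e)
E
```

```text
[245.84 245.62 246.47 246.27 245.27 245.6  245.91 245.52 245.55 245.93
 246.14 246.71 246.69] [245.83 245.89 245.95 246.   246.06 246.12 246.18 246.24 246.3  246.35
 246.41 246.47 246.53] [ 0.01 -0.27  0.52  0.27 -0.79 -0.52 -0.27 -0.72 -0.75 -0.42 -0.27  0.24
  0.16]
```

>>> {"fn": "step_arm", "kwargs": {
  "increments": [
    [[-0.9, 1.7, 0], [0, 0, 0], 15],
    [[-1.82, 3.35, 0.2], [0, 0, 0], 15],
    [[-1.82, 3.35, 0.4], [0, 0, 0], 15],
    [[-1.82, 3.35, 0.6], [0, 0, 0], 15],
    [[-1.82, 3.35, 0.8], [0, 0, 0], 15],
    [[-1.82, 3.35, 0.8], [0, 0, 0], 15],
    [[-1.82, 3.35, 0.8], [0, 0, 0], 15]
  ]
}}

```text
time_s: 5.92
eef_pos: [577.0, 15.9, 195.5]
ee_rot: [0.0, 0.0, 1.0, -0.0]
force: [-0.0, -0.1, -0.8]
grip_width: 0.215
grip_force: 58.6
```

```bash
python3 - <<'E'
from h import *
from rig import ctrl
s=ctrl.sense();print(s["eef_pos"],s["force"])
c=ctrl.capture("scene");pickle.dump(c,open("d2.pkl","wb"))
print(proj(c,s["eef_pos"]-[0,0,98]))
im=cv2.resize(c["img"][160:220,225:305,::-1],(800,600),interpolation=cv2.INTER_CUBIC)
cv2.imwrite("pics/f.png",im)
E
```

```text
[576.97596493  15.88493158 195.47330545] [-0.01820846 -0.07284631 -0.84618579]
[260.77213762 190.87391321]
```

View pics/f.png

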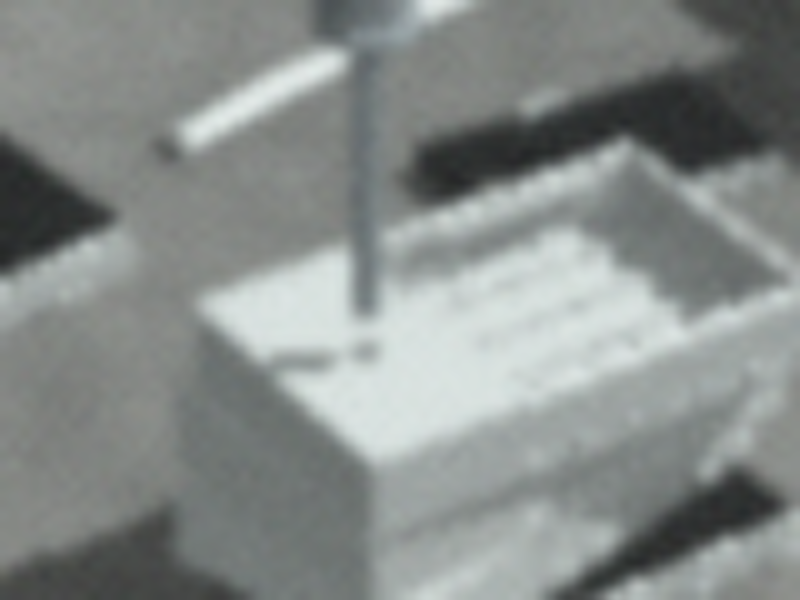

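The tip is at crop (365,310), directly over the hole at (368,348). I'll descend gently.

>>> {"fn": "step_arm", "kwargs": {
  "increments": [
    [[0, 0, 0.4], [0, 0, 0], 15],
    [[0, 0, 0.8], [0, 0, 0], 15],
    [[0, 0, 1.0], [0, 0, 0], 15],
    [[0, 0, 1.0], [0, 0, 0], 15]
  ]
}}

```text
time_s: 6.48
eef_pos: [576.9, 16.1, 185.1]
ee_rot: [-0.0, 0.0, 1.0, 0.0]
force: [-0.1, -0.0, -1.2]
grip_width: 0.216
grip_force: 58.6
```

>>> {"fn": "step_arm", "kwargs": {
  "increments": [
    [[0, 0, 0.05], [0, 0, 0], 15],
    [[0, 0, 0.1], [0, 0, 0], 15]
  ]
}}

```text
time_s: 6.72
eef_pos: [577.0, 16.1, 184.4]
ee_rot: [0.0, 0.0, 1.0, -0.0]
force: [-0.2, -0.2, -0.9]
grip_width: 0.215
grip_force: 58.6
```

>>> {"fn": "step_arm", "kwargs": {
  "increments": [
    [[0, 0, 0.05], [0, 0, 0], 15],
    [[0, 0, 0.1], [0, 0, 0], 15]
  ]
}}

```text
time_s: 6.98
eef_pos: [577.0, 16.1, 183.3]
ee_rot: [0.0, 0.0, 1.0, -0.0]
force: [0.0, 0.4, -1.3]
grip_width: 0.213
grip_force: 58.6
```

>>> {"fn": "step_arm", "kwargs": {
  "increments": [
    [[0, 0, 0.05], [0, 0, 0], 15],
    [[0, 0, 0.05], [0, 0, 0], 15]
  ]
}}

```text
time_s: 7.22
eef_pos: [577.0, 16.1, 183.0]
ee_rot: [0.0, 0.0, 1.0, -0.0]
force: [-0.8, -0.2, -0.5]
grip_width: 0.214
grip_force: 58.8
```

>>> {"fn": "step_arm", "kwargs": {
  "increments": [
    [[0, 0, 0.05], [0, 0, 0], 15],
    [[0, 0, 0.1], [0, 0, 0], 15]
  ]
}}

```text
time_s: 7.48
eef_pos: [577.2, 16.0, 182.4]
ee_rot: [0.001, 0.0, 1.0, -0.0]
force: [-0.7, -0.2, 5.6]
grip_width: 0.213
grip_force: 59.4
```

>>> {"fn": "step_arm", "kwargs": {
  "increments": [
    [[0, 0, 0.05], [0, 0, 0], 15],
    [[0, 0, 0.1], [0, 0, 0], 15]
  ]
}}

```text
time_s: 7.72
eef_pos: [576.9, 16.0, 180.8]
ee_rot: [-0.0, 0.0, 1.0, -0.0]
force: [-0.1, -0.7, -1.4]
grip_width: 0.212
grip_force: 58.7
```

>>> {"fn": "step_arm", "kwargs": {
  "increments": [
    [[0, 0, 0.05], [0, 0, 0], 15],
    [[0, 0, 0.05], [0, 0, 0], 15]
  ]
}}

```text
time_s: 7.98
eef_pos: [576.8, 16.1, 179.9]
ee_rot: [-0.0, 0.0, 1.0, 0.0]
force: [-0.8, -0.2, -1.5]
grip_width: 0.21
grip_force: 58.7
```

>>> {"fn": "step_arm", "kwargs": {
  "increments": [
    [[0, 0, 0.1], [0, 0, 0], 15],
    [[0, 0, 0.2], [0, 0, 0], 15],
    [[0, 0, 0.3], [0, 0, 0], 15],
    [[0, 0, 0.4], [0, 0, 0], 15]
  ]
}}

```text
time_s: 8.48
eef_pos: [577.0, 16.1, 176.2]
ee_rot: [-0.0, 0.0, 1.0, -0.0]
force: [-0.7, -0.5, -1.3]
grip_width: 0.213
grip_force: 58.6
```

>>> {"fn": "step_arm", "kwargs": {
  "increments": [
    [[0, 0, 0.2], [0, 0, 0], 15],
    [[0, 0, 0.4], [0, 0, 0], 15],
    [[0, 0, 0.6], [0, 0, 0], 15],
    [[0, 0, 0.8], [0, 0, 0], 15]
  ]
}}

```text
time_s: 8.98
eef_pos: [577.0, 16.1, 168.2]
ee_rot: [0.0, 0.0, 1.0, -0.0]
force: [-0.6, -0.6, -1.8]
grip_width: 0.216
grip_force: 58.6
```

>>> {"fn": "step_arm", "kwargs": {
  "increments": [
    [[0, 0, 0.15], [0, 0, 0], 15],
    [[0, 0, 0.3], [0, 0, 0], 15],
    [[0, 0, 0.45], [0, 0, 0], 15],
    [[0, 0, 0.45], [0, 0, 0], 15]
  ]
}}

```text
time_s: 9.48
eef_pos: [577.0, 16.1, 163.7]
ee_rot: [-0.0, 0.0, 1.0, 0.0]
force: [-0.1, 0.3, -0.9]
grip_width: 0.214
grip_force: 58.6
```

>>> {"fn": "step_arm", "kwargs": {
  "increments": [
    [[0, 0, 0.05], [0, 0, 0], 15],
    [[0, 0, 0.1], [0, 0, 0], 15]
  ]
}}

```text
time_s: 9.72
eef_pos: [577.0, 16.1, 162.8]
ee_rot: [0.0, 0.0, 1.0, -0.0]
force: [-1.4, -0.2, -1.0]
grip_width: 0.216
grip_force: 58.6
```

>>> {"fn": "step_arm", "kwargs": {
  "increments": [
    [[0, 0, 0.05], [0, 0, 0], 15],
    [[0, 0, 0.1], [0, 0, 0], 15]
  ]
}}

```text
time_s: 9.98
eef_pos: [577.0, 16.1, 161.8]
ee_rot: [0.0, 0.0, 1.0, 0.0]
force: [0.2, -0.5, -0.9]
grip_width: 0.214
grip_force: 58.6
```

>>> {"fn": "step_arm", "kwargs": {
  "increments": [
    [[0, 0, 0.05], [0, 0, 0], 15],
    [[0, 0, 0.08], [0, 0, 0], 15]
  ]
}}

```text
time_s: 10.22
eef_pos: [577.0, 16.1, 161.0]
ee_rot: [-0.0, 0.0, 1.0, 0.0]
force: [-1.8, 0.1, -1.2]
grip_width: 0.215
grip_force: 58.6
```

In the top tray. Continue to the middle one.

>>> {"fn": "step_arm", "kwargs": {
  "increments": [
    [[0, 0, 0.05], [0, 0, 0], 15],
    [[0, 0, 0.1], [0, 0, 0], 15]
  ]
}}

```text
time_s: 10.48
eef_pos: [577.0, 16.1, 160.0]
ee_rot: [-0.0, 0.0, 1.0, -0.0]
force: [-0.5, 0.2, -1.6]
grip_width: 0.213
grip_force: 58.6
```

>>> {"fn": "step_arm", "kwargs": {
  "increments": [
    [[0, 0, 0.05], [0, 0, 0], 15],
    [[0, 0, 0.1], [0, 0, 0], 15]
  ]
}}

```text
time_s: 10.72
eef_pos: [577.0, 16.1, 159.1]
ee_rot: [0.0, 0.0, 1.0, -0.0]
force: [-0.2, 0.6, 2.0]
grip_width: 0.211
grip_force: 58.9
```

>>> {"fn": "step_arm", "kwargs": {
  "increments": [
    [[0, 0, 0.04], [0, 0, 0], 15],
    [[0, 0, 0.04], [0, 0, 0], 15]
  ]
}}

```text
time_s: 10.98
eef_pos: [577.2, 16.1, 159.0]
ee_rot: [0.0, 0.0, 1.0, -0.0]
force: [-0.6, 0.2, 3.2]
grip_width: 0.214
grip_force: 59.1
```

>>> {"fn": "step_arm", "kwargs": {
  "increments": [
    [[0, 0, 0.04], [0, 0, 0], 15],
    [[0, 0, 0.04], [0, 0, 0], 15]
  ]
}}

```text
time_s: 11.22
eef_pos: [577.3, 16.0, 159.0]
ee_rot: [0.001, 0.0, 1.0, -0.0]
force: [-1.0, -0.5, 6.4]
grip_width: 0.212
grip_force: 59.5
```

Middle tray contact came at TCP z = 159.1, so the tip is TCP − 97.1. Now I'll press lightly and feel toward the estimated mid hole.

>>> {"fn": "step_arm", "kwargs": {
  "increments": [
    [[0.025, -0.04, -0.03], [0, 0, 0], 15],
    [[0.05, -0.08, -0.03], [0, 0, 0], 15]
  ]
}}

```text
time_s: 11.48
eef_pos: [576.8, 15.5, 158.9]
ee_rot: [0.001, 0.0, 1.0, 0.0]
force: [0.4, 1.2, 4.8]
grip_width: 0.217
grip_force: 59.0
```

>>> {"fn": "step_arm", "kwargs": {
  "increments": [
    [[0.025, -0.04, 0], [0, 0, 0], 15],
    [[0.05, -0.08, 0], [0, 0, 0], 15]
  ]
}}

```text
time_s: 11.72
eef_pos: [576.4, 14.7, 158.9]
ee_rot: [0.001, 0.0, 1.0, 0.0]
force: [0.7, 0.5, 4.9]
grip_width: 0.21
grip_force: 58.9
```

>>> {"fn": "step_arm", "kwargs": {
  "increments": [
    [[0.025, -0.04, 0], [0, 0, 0], 15],
    [[0.05, -0.08, 0], [0, 0, 0], 15]
  ]
}}

```text
time_s: 11.98
eef_pos: [575.9, 13.8, 158.9]
ee_rot: [0.001, 0.0, 1.0, 0.0]
force: [1.4, 0.8, 4.6]
grip_width: 0.21
grip_force: 58.9
```

>>> {"fn": "step_arm", "kwargs": {
  "increments": [
    [[0.025, -0.04, 0], [0, 0, 0], 15],
    [[0.05, -0.08, 0], [0, 0, 0], 15]
  ]
}}

```text
time_s: 12.22
eef_pos: [575.3, 13.0, 158.9]
ee_rot: [0.001, 0.0, 1.0, 0.0]
force: [0.5, 1.6, 5.2]
grip_width: 0.213
grip_force: 59.0
```

>>> {"fn": "step_arm", "kwargs": {
  "increments": [
    [[0.025, -0.04, 0], [0, 0, 0], 15],
    [[0.05, -0.08, 0], [0, 0, 0], 15]
  ]
}}

```text
time_s: 12.48
eef_pos: [574.8, 12.2, 158.8]
ee_rot: [0.001, 0.0, 1.0, 0.0]
force: [0.6, 1.5, 5.2]
grip_width: 0.211
grip_force: 59.0
```

>>> {"fn": "step_arm", "kwargs": {
  "increments": [
    [[0.08, 0, 0], [0, 0, 0], 15],
    [[0.16, 0, 0], [0, 0, 0], 15]
  ]
}}

```text
time_s: 12.72
eef_pos: [573.0, 11.9, 158.6]
ee_rot: [0.0, 0.0, 1.0, -0.0]
force: [1.2, -0.2, 3.3]
grip_width: 0.215
grip_force: 58.9
```

>>> {"fn": "step_arm", "kwargs": {
  "increments": [
    [[0, 0.08, 0], [0, 0, 0], 15],
    [[0, 0.16, 0], [0, 0, 0], 15]
  ]
}}

```text
time_s: 12.98
eef_pos: [572.3, 13.7, 157.8]
ee_rot: [-0.001, 0.0, 1.0, -0.0]
force: [-0.5, -0.1, -1.5]
grip_width: 0.211
grip_force: 58.7
```

>>> {"fn": "step_arm", "kwargs": {
  "increments": [
    [[-0.08, 0, 0], [0, 0, 0], 15],
    [[-0.16, 0, 0], [0, 0, 0], 15]
  ]
}}

```text
time_s: 13.22
eef_pos: [574.3, 13.7, 158.2]
ee_rot: [-0.0, 0.0, 1.0, 0.0]
force: [-1.2, 0.0, -1.1]
grip_width: 0.214
grip_force: 58.7
```

>>> {"fn": "step_arm", "kwargs": {
  "increments": [
    [[-0.08, 0, 0], [0, 0, 0], 15],
    [[-0.16, 0, 0], [0, 0, 0], 15]
  ]
}}

```text
time_s: 13.48
eef_pos: [576.1, 13.7, 158.5]
ee_rot: [-0.0, 0.0, 1.0, 0.0]
force: [-0.4, 0.4, -0.4]
grip_width: 0.217
grip_force: 58.6
```

>>> {"fn": "step_arm", "kwargs": {
  "increments": [
    [[0, -0.08, 0], [0, 0, 0], 15],
    [[0, -0.16, 0], [0, 0, 0], 15]
  ]
}}

```text
time_s: 13.72
eef_pos: [576.1, 12.1, 158.6]
ee_rot: [0.0, 0.0, 1.0, 0.0]
force: [0.9, 0.4, -1.2]
grip_width: 0.214
grip_force: 58.5
```

>>> {"fn": "step_arm", "kwargs": {
  "increments": [
    [[0, -0.08, 0], [0, 0, 0], 15],
    [[0, -0.16, 0], [0, 0, 0], 15]
  ]
}}

```text
time_s: 13.98
eef_pos: [576.1, 10.4, 158.6]
ee_rot: [0.0, 0.0, 1.0, 0.0]
force: [-0.8, 0.6, -1.0]
grip_width: 0.215
grip_force: 58.4
```

>>> {"fn": "step_arm", "kwargs": {
  "increments": [
    [[0.08, 0, 0], [0, 0, 0], 15],
    [[0.16, 0, 0], [0, 0, 0], 15]
  ]
}}

```text
time_s: 14.22
eef_pos: [574.5, 10.4, 158.6]
ee_rot: [0.0, 0.0, 1.0, -0.0]
force: [0.3, -0.2, -1.2]
grip_width: 0.212
grip_force: 58.5
```

>>> {"fn": "step_arm", "kwargs": {
  "increments": [
    [[0.08, 0, 0], [0, 0, 0], 15],
    [[0.16, 0, 0], [0, 0, 0], 15]
  ]
}}

```text
time_s: 14.48
eef_pos: [572.9, 10.5, 158.6]
ee_rot: [0.0, 0.0, 1.0, -0.0]
force: [1.1, -1.1, -1.2]
grip_width: 0.214
grip_force: 58.5
```

>>> {"fn": "step_arm", "kwargs": {
  "increments": [
    [[0.08, 0, 0], [0, 0, 0], 15],
    [[0.16, 0, 0], [0, 0, 0], 15]
  ]
}}

```text
time_s: 14.72
eef_pos: [571.2, 10.5, 158.6]
ee_rot: [0.0, 0.0, 1.0, -0.0]
force: [1.2, 1.0, -1.8]
grip_width: 0.219
grip_force: 58.5
```

```bash
python3 - <<'E'
from h import *
from rig import ctrl
s=ctrl.sense();print(s["time_s"],s["eef_pos"],s["force"])
c=ctrl.capture("scene");d0=pickle.load(open("d0.pkl","rb"))["scene"]
f=lambda c:cv2.resize(c["img"][180:240,255:315,::-1],(400,400),interpolation=cv2.INTER_CUBIC)
cv2.imwrite("pics/g.png",np.hstack([f(d0),f(c)]))
E
```

```text
14.725 [571.22142955  10.47156505 158.5721378 ] [ 1.22523026  0.95829661 -1.78647855]
```

View pics/g.png

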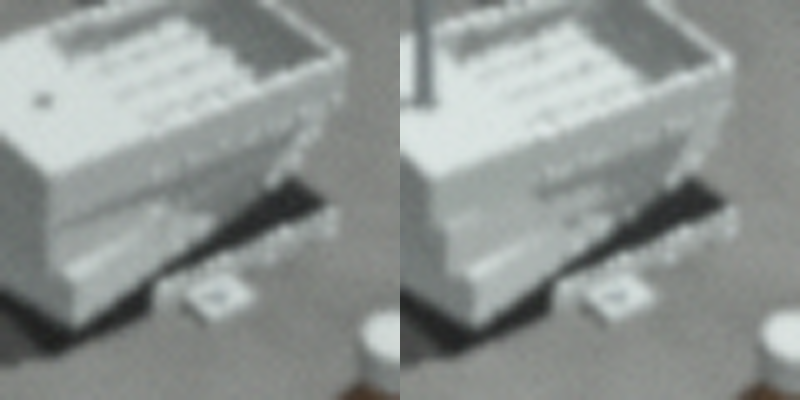

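The first dip was at (573,13.7), and since then the force has stayed at zero, so the mid tray is being carried along. I'll push down to confirm.

>>> {"fn": "step_arm", "kwargs": {
  "increments": [
    [[0, 0, 0.06], [0, 0, 0], 15],
    [[0, 0, 0.1], [0, 0, 0], 15]
  ]
}}

```text
time_s: 15.02
eef_pos: [571.3, 10.5, 157.5]
ee_rot: [-0.0, 0.0, 1.0, 0.0]
force: [0.8, 0.3, -0.1]
grip_width: 0.213
grip_force: 58.6
```

>>> {"fn": "step_arm", "kwargs": {
  "increments": [
    [[0, 0, 0.08], [0, 0, 0], 15],
    [[0, 0, 0.16], [0, 0, 0], 15]
  ]
}}

```text
time_s: 15.28
eef_pos: [571.3, 10.5, 155.9]
ee_rot: [-0.0, 0.0, 1.0, 0.0]
force: [1.2, 0.2, -1.2]
grip_width: 0.212
grip_force: 58.5
```

>>> {"fn": "step_arm", "kwargs": {
  "increments": [
    [[0, 0, 0.1], [0, 0, 0], 15],
    [[0, 0, 0.2], [0, 0, 0], 15]
  ]
}}

```text
time_s: 15.52
eef_pos: [571.3, 10.5, 153.8]
ee_rot: [-0.0, 0.0, 1.0, -0.0]
force: [1.5, 0.1, -0.2]
grip_width: 0.213
grip_force: 58.5
```

>>> {"fn": "step_arm", "kwargs": {
  "increments": [
    [[0, 0, 0.1], [0, 0, 0], 15],
    [[0, 0, 0.2], [0, 0, 0], 15]
  ]
}}

```text
time_s: 15.78
eef_pos: [571.3, 10.5, 151.9]
ee_rot: [0.0, 0.0, 1.0, -0.0]
force: [0.7, -0.5, -1.1]
grip_width: 0.218
grip_force: 58.5
```

In. Go on to the low tray (contact expected at TCP z ≈ 135).

>>> {"fn": "step_arm", "kwargs": {
  "increments": [
    [[0, 0, 0.15], [0, 0, 0], 15],
    [[0, 0, 0.3], [0, 0, 0], 15],
    [[0, 0, 0.45], [0, 0, 0], 15],
    [[0, 0, 0.6], [0, 0, 0], 15]
  ]
}}

```text
time_s: 16.27
eef_pos: [571.3, 10.5, 145.8]
ee_rot: [0.0, 0.0, 1.0, -0.0]
force: [0.5, 0.4, -0.3]
grip_width: 0.211
grip_force: 58.5
```

>>> {"fn": "step_arm", "kwargs": {
  "increments": [
    [[0, 0, 0.15], [0, 0, 0], 15],
    [[0, 0, 0.3], [0, 0, 0], 15],
    [[0, 0, 0.45], [0, 0, 0], 15],
    [[0, 0, 0.6], [0, 0, 0], 15]
  ]
}}

```text
time_s: 16.77
eef_pos: [571.3, 10.5, 139.9]
ee_rot: [0.0, 0.0, 1.0, -0.0]
force: [0.2, -0.4, -0.9]
grip_width: 0.215
grip_force: 58.5
```

>>> {"fn": "step_arm", "kwargs": {
  "increments": [
    [[0, 0, 0.1], [0, 0, 0], 15],
    [[0, 0, 0.2], [0, 0, 0], 15],
    [[0, 0, 0.3], [0, 0, 0], 15],
    [[0, 0, 0.3], [0, 0, 0], 15]
  ]
}}

```text
time_s: 17.27
eef_pos: [571.2, 10.5, 136.9]
ee_rot: [-0.0, 0.0, 1.0, 0.0]
force: [0.3, 0.2, -1.5]
grip_width: 0.215
grip_force: 58.5
```

>>> {"fn": "step_arm", "kwargs": {
  "increments": [
    [[0, 0, 0.05], [0, 0, 0], 15],
    [[0, 0, 0.1], [0, 0, 0], 15]
  ]
}}

```text
time_s: 17.52
eef_pos: [571.3, 10.5, 135.9]
ee_rot: [-0.0, 0.0, 1.0, -0.0]
force: [0.3, -0.3, -1.5]
grip_width: 0.213
grip_force: 58.6
```

>>> {"fn": "step_arm", "kwargs": {
  "increments": [
    [[0, 0, 0.05], [0, 0, 0], 15],
    [[0, 0, 0.1], [0, 0, 0], 15]
  ]
}}

```text
time_s: 17.77
eef_pos: [571.3, 10.4, 135.1]
ee_rot: [0.0, 0.0, 1.0, -0.0]
force: [0.4, -1.7, 2.0]
grip_width: 0.213
grip_force: 58.9
```

>>> {"fn": "step_arm", "kwargs": {
  "increments": [
    [[0, 0, 0.04], [0, 0, 0], 15],
    [[0, 0, 0.04], [0, 0, 0], 15]
  ]
}}

```text
time_s: 18.02
eef_pos: [571.5, 10.4, 135.0]
ee_rot: [0.0, 0.0, 1.0, -0.0]
force: [0.9, 0.3, 4.3]
grip_width: 0.214
grip_force: 59.1
```

Low tray contact came at z = 135.1, as predicted. Now I'll search around (573,12).

>>> {"fn": "step_arm", "kwargs": {
  "increments": [
    [[-0.05, 0.05, 0], [0, 0, 0], 15],
    [[-0.1, 0.1, 0], [0, 0, 0], 15]
  ]
}}

```text
time_s: 18.27
eef_pos: [572.4, 11.2, 134.9]
ee_rot: [0.0, 0.0, 1.0, -0.0]
force: [-0.4, -2.0, 5.0]
grip_width: 0.214
grip_force: 59.6
```

>>> {"fn": "step_arm", "kwargs": {
  "increments": [
    [[-0.05, 0.05, 0], [0, 0, 0], 15],
    [[-0.1, 0.1, 0], [0, 0, 0], 15]
  ]
}}

```text
time_s: 18.52
eef_pos: [573.3, 12.2, 134.9]
ee_rot: [0.0, 0.0, 1.0, -0.0]
force: [-1.8, -1.1, 5.5]
grip_width: 0.219
grip_force: 59.7
```

>>> {"fn": "step_arm", "kwargs": {
  "increments": [
    [[-0.08, 0, 0], [0, 0, 0], 15],
    [[-0.16, 0, 0], [0, 0, 0], 15]
  ]
}}

```text
time_s: 18.77
eef_pos: [574.8, 12.3, 134.8]
ee_rot: [-0.0, 0.0, 1.0, -0.0]
force: [-2.1, -0.6, 3.8]
grip_width: 0.214
grip_force: 59.5
```

>>> {"fn": "step_arm", "kwargs": {
  "increments": [
    [[0, 0.08, 0], [0, 0, 0], 15],
    [[0, 0.16, 0], [0, 0, 0], 15]
  ]
}}

```text
time_s: 19.02
eef_pos: [575.0, 13.8, 134.8]
ee_rot: [0.0, 0.0, 1.0, -0.0]
force: [-0.1, -2.6, 4.9]
grip_width: 0.216
grip_force: 59.7
```

>>> {"fn": "step_arm", "kwargs": {
  "increments": [
    [[0.08, 0, 0], [0, 0, 0], 15],
    [[0.16, 0, 0], [0, 0, 0], 15]
  ]
}}

```text
time_s: 19.27
eef_pos: [573.7, 14.0, 134.9]
ee_rot: [0.001, 0.0, 1.0, -0.0]
force: [1.6, -0.5, 4.8]
grip_width: 0.216
grip_force: 59.5
```

>>> {"fn": "step_arm", "kwargs": {
  "increments": [
    [[0.08, 0, 0], [0, 0, 0], 15],
    [[0.16, 0, 0], [0, 0, 0], 15]
  ]
}}

```text
time_s: 19.52
eef_pos: [572.2, 14.1, 134.9]
ee_rot: [0.001, 0.0, 1.0, 0.0]
force: [2.1, -0.9, 4.4]
grip_width: 0.215
grip_force: 59.3
```

>>> {"fn": "step_arm", "kwargs": {
  "increments": [
    [[0, -0.08, 0], [0, 0, 0], 15],
    [[0, -0.16, 0], [0, 0, 0], 15]
  ]
}}

```text
time_s: 19.77
eef_pos: [572.0, 13.0, 134.9]
ee_rot: [0.001, 0.0, 1.0, 0.001]
force: [1.2, 1.2, 6.3]
grip_width: 0.213
grip_force: 59.0
```

>>> {"fn": "step_arm", "kwargs": {
  "increments": [
    [[0, -0.08, 0], [0, 0, 0], 15],
    [[0, -0.16, 0], [0, 0, 0], 15]
  ]
}}

```text
time_s: 20.02
eef_pos: [571.9, 11.5, 134.9]
ee_rot: [0.0, 0.0, 1.0, 0.001]
force: [0.0, 1.6, 6.2]
grip_width: 0.213
grip_force: 59.0
```

```bash
python3 - <<'E'
from h import *
d=pickle.load(open("d0.pkl","rb"));S,T=d["scene"],d["top"]
g=cv2.cvtColor(S["img"],cv2.COLOR_RGB2GRAY).astype(float)
g=cv2.GaussianBlur(g,(0,0),.7)
pts=[]
for u in range(270,298,2):
    v0=int(229.5+(u-266.2)*(207-229.5)/(300-266.2)); v=np.arange(v0-4,v0+5); gr=np.diff(g[v,u]); i=gr.argmin()
    w=np.clip(-gr,0,None)[max(i-1,0):i+2]; vv=(v[:-1]+.5)[max(i-1,0):i+2]; pts.append((u,(w*vv).sum()/w.sum()))
P=np.array([plane(S,p,14)[:2] for p in pts]);print(P.round(1).tolist())
m,r=np.median(P,0),None
vx,vy,x,y=cv2.fitLine(P.astype(np.float32),cv2.DIST_HUBER,0,.01,.01).ravel();s=np.sign(vy);u=s*np.array([vx,vy]);n=np.array([u[1],-u[0]])
print("angle",np.degrees(np.arctan2(u[1],u[0])),"n.p-42",n@[x,y]-42)
for a in [np.array([612.9,-10.9]),np.array([614.2,-9.7])]:
    print("hole",(a@u+24)*u+(n@[x,y]-42)*n)
a=np.array([540.5,127.7]);print("from open corner",(a@u-116)*u+(n@[x,y]-42)*n, "perp chk",n@a+42)
E
```

```text
[[620.2, 0.4], [619.6, 9.4], [620.8, 16.2], [620.0, 25.6], [618.8, 35.6], [619.6, 43.2], [621.3, 49.7], [621.0, 58.7], [622.4, 65.6], [623.6, 72.9], [624.8, 80.2], [623.9, 90.5], [622.8, 101.0], [624.7, 107.7]]
angle 87.17302 n.p-42 576.4619
hole [577.89798342  14.85764924]
hole [577.96025768  16.11876841]
from open corner [577.64450579   9.72446174] perp chk 575.5440668780357
```

The low tray's edge fit puts its hole near (577.7,13.5), so I'll sweep there.

>>> {"fn": "step_arm", "kwargs": {
  "increments": [
    [[-0.1, 0, 0], [0, 0, 0], 15],
    [[-0.2, 0, 0], [0, 0, 0], 15]
  ]
}}

```text
time_s: 20.27
eef_pos: [573.5, 11.3, 134.8]
ee_rot: [-0.0, 0.0, 1.0, 0.0]
force: [-0.4, 1.3, 7.2]
grip_width: 0.214
grip_force: 59.2
```

>>> {"fn": "step_arm", "kwargs": {
  "increments": [
    [[-0.1, 0, 0], [0, 0, 0], 15],
    [[-0.2, 0, 0], [0, 0, 0], 15]
  ]
}}

```text
time_s: 20.52
eef_pos: [575.3, 11.2, 134.7]
ee_rot: [-0.001, 0.0, 1.0, 0.0]
force: [-2.7, -1.0, 6.1]
grip_width: 0.207
grip_force: 59.1
```

>>> {"fn": "step_arm", "kwargs": {
  "increments": [
    [[-0.08, 0, 0], [0, 0, 0], 15],
    [[-0.16, 0, 0], [0, 0, 0], 15]
  ]
}}

```text
time_s: 20.78
eef_pos: [576.8, 11.1, 134.6]
ee_rot: [-0.001, 0.0, 1.0, 0.0]
force: [-1.7, 0.0, 6.2]
grip_width: 0.215
grip_force: 58.9
```

>>> {"fn": "step_arm", "kwargs": {
  "increments": [
    [[0, 0.08, 0], [0, 0, 0], 15],
    [[0, 0.16, 0], [0, 0, 0], 15]
  ]
}}

```text
time_s: 21.02
eef_pos: [576.9, 12.2, 134.5]
ee_rot: [-0.001, -0.0, 1.0, -0.0]
force: [-1.8, -3.1, 5.4]
grip_width: 0.215
grip_force: 59.2
```

>>> {"fn": "step_arm", "kwargs": {
  "increments": [
    [[0, 0.08, 0], [0, 0, 0], 15],
    [[0, 0.16, 0], [0, 0, 0], 15]
  ]
}}

```text
time_s: 21.28
eef_pos: [577.3, 14.1, 134.8]
ee_rot: [0.0, 0.0, 1.0, -0.0]
force: [-0.2, -2.3, 6.0]
grip_width: 0.214
grip_force: 59.1
```

>>> {"fn": "step_arm", "kwargs": {
  "increments": [
    [[0, 0.08, 0], [0, 0, 0], 15],
    [[0, 0.16, 0], [0, 0, 0], 15]
  ]
}}

```text
time_s: 21.52
eef_pos: [577.4, 15.5, 134.9]
ee_rot: [0.0, 0.0, 1.0, -0.0]
force: [-0.5, -2.1, 6.7]
grip_width: 0.211
grip_force: 59.2
```

>>> {"fn": "step_arm", "kwargs": {
  "increments": [
    [[-0.08, 0, 0], [0, 0, 0], 15],
    [[-0.16, 0, 0], [0, 0, 0], 15]
  ]
}}

```text
time_s: 21.78
eef_pos: [578.7, 15.7, 134.8]
ee_rot: [-0.0, 0.0, 1.0, -0.0]
force: [-0.9, -2.3, 8.0]
grip_width: 0.219
grip_force: 59.3
```

>>> {"fn": "step_arm", "kwargs": {
  "increments": [
    [[0, -0.08, 0], [0, 0, 0], 15],
    [[0, -0.16, 0], [0, 0, 0], 15]
  ]
}}

```text
time_s: 22.02
eef_pos: [578.7, 14.6, 134.8]
ee_rot: [-0.0, 0.0, 1.0, 0.001]
force: [-2.2, 1.5, 8.2]
grip_width: 0.213
grip_force: 59.0
```

>>> {"fn": "step_arm", "kwargs": {
  "increments": [
    [[0, -0.08, 0], [0, 0, 0], 15],
    [[0, -0.16, 0], [0, 0, 0], 15]
  ]
}}

```text
time_s: 22.28
eef_pos: [578.8, 13.2, 134.8]
ee_rot: [0.0, 0.0, 1.0, 0.001]
force: [-1.3, 1.9, 6.3]
grip_width: 0.214
grip_force: 58.9
```

A dip was felt near (576.9,12.2), with lateral force toward −x and −y. I'll go back and search finely there.

>>> {"fn": "step_arm", "kwargs": {
  "increments": [
    [[0.09, -0.05, 0], [0, 0, 0], 15],
    [[0.18, -0.1, 0], [0, 0, 0], 15]
  ]
}}

```text
time_s: 22.52
eef_pos: [577.3, 12.2, 134.8]
ee_rot: [0.0, 0.0, 1.0, 0.001]
force: [0.4, 1.7, 5.2]
grip_width: 0.213
grip_force: 58.7
```

>>> {"fn": "step_arm", "kwargs": {
  "increments": [
    [[0.04, -0.03, 0], [0, 0, 0], 15],
    [[0.08, -0.06, 0], [0, 0, 0], 15]
  ]
}}

```text
time_s: 22.78
eef_pos: [576.3, 11.1, 134.4]
ee_rot: [0.0, 0.0, 1.0, 0.0]
force: [1.1, 0.9, 1.0]
grip_width: 0.213
grip_force: 58.4
```

>>> {"fn": "step_arm", "kwargs": {
  "increments": [
    [[0, -0.05, 0], [0, 0, 0], 15],
    [[0, -0.1, 0], [0, 0, 0], 15]
  ]
}}

```text
time_s: 23.02
eef_pos: [575.9, 9.9, 133.9]
ee_rot: [-0.001, 0.0, 1.0, 0.0]
force: [1.2, 0.5, -1.3]
grip_width: 0.21
grip_force: 58.5
```

>>> {"fn": "step_arm", "kwargs": {
  "increments": [
    [[-0.06, 0, 0], [0, 0, 0], 15],
    [[-0.12, 0, 0], [0, 0, 0], 15]
  ]
}}

```text
time_s: 23.28
eef_pos: [577.2, 9.9, 134.2]
ee_rot: [-0.001, 0.0, 1.0, 0.0]
force: [-0.1, 0.8, -0.9]
grip_width: 0.21
grip_force: 58.5
```

>>> {"fn": "step_arm", "kwargs": {
  "increments": [
    [[0, -0.05, 0], [0, 0, 0], 15],
    [[0, -0.12, 0], [0, 0, 0], 15]
  ]
}}

```text
time_s: 23.52
eef_pos: [577.4, 8.7, 134.4]
ee_rot: [-0.0, 0.0, 1.0, 0.0]
force: [0.3, 2.3, -2.1]
grip_width: 0.212
grip_force: 58.5
```

>>> {"fn": "step_arm", "kwargs": {
  "increments": [
    [[0.06, 0, 0], [0, 0, 0], 15],
    [[0.12, 0, 0], [0, 0, 0], 15]
  ]
}}

```text
time_s: 23.78
eef_pos: [576.4, 8.7, 134.6]
ee_rot: [0.0, 0.0, 1.0, 0.0]
force: [0.9, 1.1, -1.0]
grip_width: 0.212
grip_force: 58.5
```

It dropped in. I'll push down and check.

>>> {"fn": "step_arm", "kwargs": {
  "increments": [
    [[0, 0, 0.06], [0, 0, 0], 15],
    [[0, 0, 0.1], [0, 0, 0], 15]
  ]
}}

```text
time_s: 24.02
eef_pos: [576.4, 8.8, 133.6]
ee_rot: [0.0, 0.0, 1.0, 0.0]
force: [0.1, 1.8, -0.6]
grip_width: 0.213
grip_force: 58.5
```

>>> {"fn": "step_arm", "kwargs": {
  "increments": [
    [[0, 0, 0.05], [0, 0, 0], 15],
    [[0, 0, 0.1], [0, 0, 0], 15]
  ]
}}

```text
time_s: 24.28
eef_pos: [576.3, 8.7, 132.6]
ee_rot: [0.0, 0.0, 1.0, 0.0]
force: [0.2, 2.5, -0.4]
grip_width: 0.214
grip_force: 58.5
```

>>> {"fn": "step_arm", "kwargs": {
  "increments": [
    [[0, 0, 0.15], [0, 0, 0], 15],
    [[0, 0, 0.3], [0, 0, 0], 15],
    [[0, 0, 0.45], [0, 0, 0], 15],
    [[0, 0, 0.6], [0, 0, 0], 15]
  ]
}}

```text
time_s: 24.78
eef_pos: [576.3, 8.7, 126.4]
ee_rot: [-0.0, 0.0, 1.0, 0.0]
force: [0.6, 2.5, -0.1]
grip_width: 0.214
grip_force: 58.5
```

>>> {"fn": "step_arm", "kwargs": {
  "increments": [
    [[0, 0, 0.15], [0, 0, 0], 15],
    [[0, 0, 0.3], [0, 0, 0], 15],
    [[0, 0, 0.45], [0, 0, 0], 15],
    [[0, 0, 0.6], [0, 0, 0], 15]
  ]
}}

```text
time_s: 25.28
eef_pos: [576.3, 8.7, 120.5]
ee_rot: [0.0, 0.0, 1.0, -0.0]
force: [0.9, 2.5, 0.5]
grip_width: 0.22
grip_force: 58.5
```

>>> {"fn": "step_arm", "kwargs": {
  "increments": [
    [[0, 0, 0.15], [0, 0, 0], 15],
    [[0, 0, 0.3], [0, 0, 0], 15],
    [[0, 0, 0.45], [0, 0, 0], 15],
    [[0, 0, 0.6], [0, 0, 0], 15]
  ]
}}

```text
time_s: 25.78
eef_pos: [576.3, 8.7, 114.4]
ee_rot: [-0.0, 0.0, 1.0, -0.0]
force: [0.2, 1.3, -0.4]
grip_width: 0.209
grip_force: 58.5
```

>>> {"fn": "step_arm", "kwargs": {
  "increments": [
    [[0, 0, 0.08], [0, 0, 0], 15],
    [[0, 0, 0.16], [0, 0, 0], 15]
  ]
}}

```text
time_s: 26.02
eef_pos: [576.3, 8.7, 112.9]
ee_rot: [-0.0, 0.0, 1.0, 0.0]
force: [1.0, 1.8, -0.7]
grip_width: 0.21
grip_force: 58.6
```

>>> {"fn": "step_arm", "kwargs": {
  "increments": [
    [[0, 0, 0.06], [0, 0, 0], 15],
    [[0, 0, 0.1], [0, 0, 0], 15]
  ]
}}

```text
time_s: 26.28
eef_pos: [576.3, 8.7, 111.9]
ee_rot: [0.0, 0.0, 1.0, -0.0]
force: [0.4, 1.2, 0.0]
grip_width: 0.214
grip_force: 58.6
```

>>> {"fn": "step_arm", "kwargs": {
  "increments": [
    [[0, 0, 0.04], [0, 0, 0], 15],
    [[0, 0, 0.04], [0, 0, 0], 15]
  ]
}}

```text
time_s: 26.52
eef_pos: [576.3, 8.7, 111.5]
ee_rot: [-0.0, 0.0, 1.0, -0.0]
force: [1.2, 2.4, -1.8]
grip_width: 0.216
grip_force: 58.5
```

>>> {"fn": "step_arm", "kwargs": {
  "increments": [
    [[0, 0, 0.04], [0, 0, 0], 15],
    [[0, 0, 0.04], [0, 0, 0], 15]
  ]
}}

```text
time_s: 26.78
eef_pos: [576.2, 8.7, 111.1]
ee_rot: [-0.0, 0.0, 1.0, -0.0]
force: [0.5, 2.1, -0.8]
grip_width: 0.21
grip_force: 58.5
```

>>> {"fn": "step_arm", "kwargs": {
  "increments": [
    [[0, 0, 0.04], [0, 0, 0], 15],
    [[0, 0, 0.04], [0, 0, 0], 15]
  ]
}}

```text
time_s: 27.02
eef_pos: [576.4, 8.6, 111.0]
ee_rot: [0.0, 0.0, 1.0, -0.0]
force: [0.3, 1.6, 2.0]
grip_width: 0.215
grip_force: 58.8
```

>>> {"fn": "step_arm", "kwargs": {
  "increments": [
    [[0, 0, 0.03], [0, 0, 0], 15],
    [[0, 0, 0.03], [0, 0, 0], 15]
  ]
}}

```text
time_s: 27.28
eef_pos: [576.6, 8.6, 110.9]
ee_rot: [0.0, 0.0, 1.0, -0.0]
force: [0.6, 2.6, 6.3]
grip_width: 0.211
grip_force: 59.2
```

I'm on the anchor. I'll feel round a ring of radius about 3.5 mm, in small batches because the anchor is fixed.

>>> {"fn": "step_arm", "kwargs": {
  "increments": [
    [[-0.05, 0.01, 0], [0, 0, 0], 15],
    [[-0.1, 0.02, 0], [0, 0, 0], 15]
  ]
}}

```text
time_s: 27.52
eef_pos: [577.3, 8.8, 110.9]
ee_rot: [0.0, 0.0, 1.0, -0.0]
force: [-1.4, 1.3, 5.5]
grip_width: 0.214
grip_force: 59.4
```

>>> {"fn": "step_arm", "kwargs": {
  "increments": [
    [[-0.05, 0.01, 0], [0, 0, 0], 15],
    [[-0.1, 0.02, 0], [0, 0, 0], 15]
  ]
}}

```text
time_s: 27.78
eef_pos: [578.1, 8.9, 110.9]
ee_rot: [-0.0, 0.0, 1.0, -0.0]
force: [-2.8, -0.3, 6.0]
grip_width: 0.215
grip_force: 59.4
```

>>> {"fn": "step_arm", "kwargs": {
  "increments": [
    [[-0.05, 0.02, 0], [0, 0, 0], 15],
    [[-0.1, 0.04, 0], [0, 0, 0], 15]
  ]
}}

```text
time_s: 28.02
eef_pos: [579.0, 9.1, 110.9]
ee_rot: [-0.0, -0.0, 1.0, -0.0]
force: [-2.4, -1.1, 7.0]
grip_width: 0.216
grip_force: 59.5
```

>>> {"fn": "step_arm", "kwargs": {
  "increments": [
    [[-0.05, 0.03, 0], [0, 0, 0], 15],
    [[-0.1, 0.06, 0], [0, 0, 0], 15]
  ]
}}

```text
time_s: 28.28
eef_pos: [580.0, 9.4, 110.8]
ee_rot: [-0.0, -0.0, 1.0, -0.001]
force: [-2.8, -1.6, 5.3]
grip_width: 0.214
grip_force: 59.6
```

>>> {"fn": "step_arm", "kwargs": {
  "increments": [
    [[-0.04, 0.05, 0], [0, 0, 0], 15],
    [[-0.08, 0.1, 0], [0, 0, 0], 15]
  ]
}}

```text
time_s: 28.52
eef_pos: [580.8, 10.3, 110.8]
ee_rot: [-0.0, -0.0, 1.0, -0.001]
force: [-2.6, -1.5, 5.9]
grip_width: 0.215
grip_force: 59.6
```

>>> {"fn": "step_arm", "kwargs": {
  "increments": [
    [[-0.02, 0.05, 0], [0, 0, 0], 15],
    [[-0.04, 0.1, 0], [0, 0, 0], 15]
  ]
}}

```text
time_s: 28.78
eef_pos: [581.3, 11.2, 110.8]
ee_rot: [-0.0, -0.0, 1.0, -0.001]
force: [-0.9, -3.4, 5.8]
grip_width: 0.215
grip_force: 59.6
```

>>> {"fn": "step_arm", "kwargs": {
  "increments": [
    [[0, 0.05, 0], [0, 0, 0], 15],
    [[0, 0.11, 0], [0, 0, 0], 15]
  ]
}}

```text
time_s: 29.02
eef_pos: [581.4, 12.2, 110.8]
ee_rot: [-0.0, -0.0, 1.0, -0.001]
force: [-1.3, -3.4, 5.1]
grip_width: 0.217
grip_force: 59.6
```

>>> {"fn": "step_arm", "kwargs": {
  "increments": [
    [[0, 0.05, 0], [0, 0, 0], 15],
    [[0, 0.11, 0], [0, 0, 0], 15]
  ]
}}

```text
time_s: 29.28
eef_pos: [581.6, 13.8, 110.7]
ee_rot: [0.0, 0.0, 1.0, -0.001]
force: [-0.3, -4.0, 4.6]
grip_width: 0.209
grip_force: 59.7
```

>>> {"fn": "step_arm", "kwargs": {
  "increments": [
    [[0.02, 0.05, 0], [0, 0, 0], 15],
    [[0.04, 0.1, 0], [0, 0, 0], 15]
  ]
}}

```text
time_s: 29.52
eef_pos: [581.0, 15.3, 110.3]
ee_rot: [-0.0, 0.0, 1.0, 0.0]
force: [-0.2, -1.8, -0.3]
grip_width: 0.216
grip_force: 58.9
```

It dropped at (581,15.3). Push down.

>>> {"fn": "step_arm", "kwargs": {
  "increments": [
    [[0, 0, 0.04], [0, 0, 0], 15],
    [[0, 0, 0.06], [0, 0, 0], 15]
  ]
}}

```text
time_s: 29.78
eef_pos: [580.8, 15.5, 109.4]
ee_rot: [-0.001, 0.0, 1.0, 0.0]
force: [-0.9, -1.7, 0.3]
grip_width: 0.21
grip_force: 59.0
```

>>> {"fn": "step_arm", "kwargs": {
  "increments": [
    [[0, 0, 0.04], [0, 0, 0], 15],
    [[0, 0, 0.06], [0, 0, 0], 15]
  ]
}}

```text
time_s: 30.02
eef_pos: [580.9, 15.5, 109.1]
ee_rot: [-0.0, 0.0, 1.0, 0.0]
force: [-0.8, -0.5, -1.5]
grip_width: 0.213
grip_force: 58.9
```

>>> {"fn": "step_arm", "kwargs": {
  "increments": [
    [[0, 0, 0.06], [0, 0, 0], 15],
    [[0, 0, 0.12], [0, 0, 0], 15]
  ]
}}

```text
time_s: 30.28
eef_pos: [581.0, 15.3, 107.9]
ee_rot: [-0.0, 0.0, 1.0, 0.0]
force: [-0.8, -1.7, -0.1]
grip_width: 0.213
grip_force: 58.9
```

>>> {"fn": "step_arm", "kwargs": {
  "increments": [
    [[0, 0, 0.08], [0, 0, 0], 15],
    [[0, 0, 0.16], [0, 0, 0], 15]
  ]
}}

```text
time_s: 30.52
eef_pos: [581.0, 15.3, 106.4]
ee_rot: [-0.0, 0.0, 1.0, -0.0]
force: [-2.1, -0.5, 0.7]
grip_width: 0.215
grip_force: 58.9
```

>>> {"fn": "step_arm", "kwargs": {
  "increments": [
    [[0, 0, 0.1], [0, 0, 0], 15],
    [[0, 0, 0.2], [0, 0, 0], 15]
  ]
}}

```text
time_s: 30.78
eef_pos: [581.0, 15.3, 104.3]
ee_rot: [-0.0, 0.0, 1.0, -0.0]
force: [-1.9, -1.6, 0.5]
grip_width: 0.218
grip_force: 58.9
```

>>> {"fn": "step_arm", "kwargs": {
  "increments": [
    [[0, 0, 0.1], [0, 0, 0], 15],
    [[0, 0, 0.2], [0, 0, 0], 15]
  ]
}}

```text
time_s: 31.02
eef_pos: [581.0, 15.3, 102.3]
ee_rot: [-0.0, 0.0, 1.0, 0.0]
force: [-2.0, -1.1, 0.2]
grip_width: 0.217
grip_force: 58.9
```

>>> {"fn": "step_arm", "kwargs": {
  "increments": [
    [[0, 0, 0.06], [0, 0, 0], 15],
    [[0, 0, 0.12], [0, 0, 0], 15]
  ]
}}

```text
time_s: 31.28
eef_pos: [581.0, 15.3, 101.2]
ee_rot: [-0.0, 0.0, 1.0, -0.0]
force: [-2.1, -2.3, 0.6]
grip_width: 0.209
grip_force: 58.9
```

>>> {"fn": "step_arm", "kwargs": {
  "increments": [
    [[0, 0, 0.04], [0, 0, 0], 15],
    [[0, 0, 0.06], [0, 0, 0], 15]
  ]
}}

```text
time_s: 31.52
eef_pos: [581.1, 15.3, 100.6]
ee_rot: [-0.0, 0.0, 1.0, -0.0]
force: [-2.4, -1.1, -0.0]
grip_width: 0.214
grip_force: 58.9
```

>>> {"fn": "step_arm", "kwargs": {
  "increments": [
    [[0, 0, 0.04], [0, 0, 0], 15],
    [[0, 0, 0.06], [0, 0, 0], 15]
  ]
}}

```text
time_s: 31.78
eef_pos: [581.2, 15.3, 100.4]
ee_rot: [0.0, 0.0, 1.0, -0.0]
force: [-3.3, -1.4, 4.3]
grip_width: 0.212
grip_force: 59.4
```

Seated. Release and rise straight up.

>>> {"fn": "step_arm", "kwargs": {
  "increments": [
    [[0, 0, 0], [0, 0, 0], 60],
    [[0, 0, 0], [0, 0, 0], 60],
    [[0, 0, 0], [0, 0, 0], 60],
    [[0, 0, 0], [0, 0, 0], 60],
    [[0, 0, -3], [0, 0, 0], 60],
    [[0, 0, -6], [0, 0, 0], 60],
    [[0, 0, -10], [0, 0, 0], 60],
    [[0, 0, -10], [0, 0, 0], 60]
  ]
}}

```text
time_s: 32.78
eef_pos: [582.3, 15.2, 203.1]
ee_rot: [0.003, 0.0, 1.0, -0.0]
force: [-1.0, -0.4, -0.8]
grip_width: 0.599
grip_force: 0.0
```

```bash
python3 - <<'E'
from h import *
from rig import ctrl
s=ctrl.sense();print(s["time_s"],s["eef_pos"],s["force"],s["grip_width"])
c=ctrl.capture("scene");pickle.dump(c,open("d3.pkl","wb"))
for z in(86,90,137):print(proj(c,[581,15.3,z]))
cv2.imwrite("pics/z.png",cv2.resize(c["img"][130:244,210:330,::-1],(632,600),interpolation=cv2.INTER_CUBIC))
E
```

```text
32.775 [582.2911912   15.15687145 203.08204865] [-0.99638198 -0.37859533 -0.76698316] 0.5989354578453924
[261.86057442 195.25223474]
[261.85555755 193.96774663]
[261.79496059 178.45287633]
```

View pics/z.png

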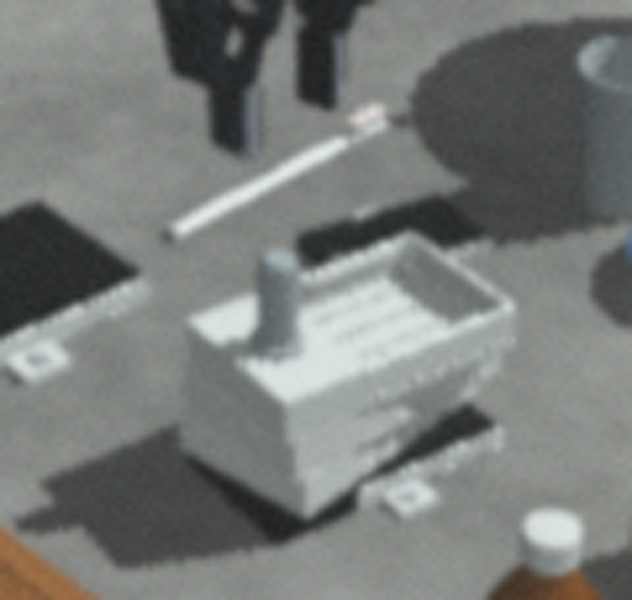

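The picture shows the rod standing upright with its collar flat on the top tray at (275,345). The trays are aligned and the gripper is clear, so I'm handing in.

```bash
python3 -c "
from rig import ctrl
print(ctrl.finish_job())"
```

```text
the job is handed in; nothing more can be done
None
```

The pivot rod is through all three trays and in the anchor hole, with its collar flat on the top tray and the gripper clear. I handed the job in at about 33 s, and the interface gave no pass or fail result.

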